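Load the UV curing box and start the cure

TASK

Cure the bonded lens cells: flip the curing box's hasp off its staple and swing it clear towards you, raise the lid until it stands open, and stand every lens cell upright on the floor of the box, side by side. Then lower the lid fully, fold the hasp back down over its staple, and only then press the controller's keys right down and let them up, one at a time: first the square one, then the bar, then the round one. Leave the other things on the bench where they are.

Things in the scene. Friction and masses are not known exactly. Their poses are not given: they have to be found in the camera images.
- curebox: UV curing box: black open-topped metal box fixed to the bench, 170 (x) x 260 (y) x 75 mm high, walls and floor 6 mm thick (inner floor 6 mm above the bench, 158 x 248 mm). Origin at the centre of its underside; its -x side faces the robot, its +x side has the lid's hinge. Turned by up to 0.2 rad. Top of the shut lid: 83 mm
- lid (a joint): angle of the black lid, a flat plate 170 x 260 x 8 mm (rad): 0 shut, grows as it is raised, up to 1.7 (1.57 is vertical). The hinge axis runs along the box's y at the far rim, through (85, 0, 75) mm in the box frame; stiff, so the lid stays where it is left; 2 to 5 N at its grip moves it
- lid_grip (a point): centre of the lid's grip: steel round bar, 12 mm thick, 30 mm long along the box's y, on a 14 mm wide arm, 32 mm ahead of the lid's front edge. Moves with the lid; lid shut: (-117, 60, 79) mm in the box frame, 202 mm from the hinge axis, 4 mm above it. Can be pinched from above across its ends (fingers closing along the box's y); it turns in the fingers as the lid swings
- hasp (a joint): angle of the aluminium hasp (rad): 0 lying on the lid over its staple, grows as it is lifted and swung towards the robot, up to 2.9 (about 1.57 stands up, 2.9 lies out ahead of the box). Stiff hinge: it stays where it is left; 1 to 2 N at its grip moves it. Shut, its slot lies round a wire staple on the lid, 37 mm from the pin, 14 mm tall above the lid's top
- hasp_hinge (a point): middle of the hasp's hinge pin, which lies along the box's y just ahead of the front rim, at (-92, -60, 86) mm in the box frame
- hasp_grip (a point): centre of the hasp's grip: aluminium round bar, 12 mm thick, 30 mm long along the box's y, at the end of the 24 mm wide, 4 mm thick slotted strap. Moves with the hasp; shut: 72 mm from the pin towards box +x and 20 mm above it, (-20, -60, 106) mm in the box frame. Can be pinched from above across its ends (fingers closing along the box's y); it turns in the fingers
- cell0: lens cell (two to four of them are present; the others are absent): a squat black metal cylinder 40 mm in diameter and 28 mm high with a glass disc in a steel rim on its top face, about 70 g, loose on the bench to the left of the box. Origin at the centre of its underside, z up its axis
- cell1: lens cell (two to four of them are present; the others are absent): a squat black metal cylinder 40 mm in diameter and 28 mm high with a glass disc in a steel rim on its top face, about 70 g, loose on the bench to the left of the box. Origin at the centre of its underside, z up its axis
- cell2: lens cell (two to four of them are present; the others are absent): a squat black metal cylinder 40 mm in diameter and 28 mm high with a glass disc in a steel rim on its top face, about 70 g, loose on the bench to the left of the box. Origin at the centre of its underside, z up its axis
- cell3: lens cell (two to four of them are present; the others are absent): a squat black metal cylinder 40 mm in diameter and 28 mm high with a glass disc in a steel rim on its top face, about 70 g, loose on the bench to the left of the box. Origin at the centre of its underside, z up its axis
- controller: lamp controller: a low grey box fixed to the bench to the right of the curing box, 130 (x) x 175 (y) x 50 mm high, with a display and a row of three white keys along its y, 48 mm apart, 20 mm nearer the robot than its middle. Origin at the centre of its underside
- key_square (a joint): how far the square key is pressed (m): 0 up, 0.006 fully down; it counts as pressed beyond 0.004. A spring returns it: about 1 N to start and 4.5 N fully down
- key_square_top (a point): centre of the top face of the square key (cap square, 22 x 22 mm, 10 mm thick), 68 mm above the bench when up. Which key has which of the three places varies
- key_bar (a joint): how far the bar key is pressed (m): 0 up, 0.006 fully down; it counts as pressed beyond 0.004. A spring returns it: about 1 N to start and 4.5 N fully down
- key_bar_top (a point): centre of the top face of the bar key (cap a narrow bar, 34 (towards the robot) x 11 mm, 10 mm thick), 68 mm above the bench when up. Which key has which of the three places varies
- key_round (a joint): how far the round key is pressed (m): 0 up, 0.006 fully down; it counts as pressed beyond 0.004. A spring returns it: about 1 N to start and 4.5 N fully down
- key_round_top (a point): centre of the top face of the round key (cap round, 24 mm in diameter, 10 mm thick), 68 mm above the bench when up. Which key has which of the three places varies
- post_holder: short black post holder bolted to the bench among the lens cells, 28 mm in diameter at the foot, 24 mm high; not to be loaded. Origin at the centre of its underside
- slide_box: bystander: white paper slide box 55 x 85 x 35 mm, loose, to be left where it is. Origin under its middle
- goggles: bystander: green laser goggles, 140 mm wide, 45 mm high, loose, to be left where it is. Origin under its middle
- driver: bystander: screwdriver 160 mm long, lying, loose, to be left where it is. Origin under its middle
- wipe_bottle: bystander: closed bottle 56 mm in diameter, 130 mm high, loose, to be left where it is. Origin under its middle
- black_case: bystander: flat black case 90 x 130 x 40 mm, loose, to be left where it is. Origin under its middle
- dish: bystander: shallow glass dish 90 mm across, 15 mm high, loose, to be left where it is. Origin under its middle

How it is judged (in metres and radians):
On the way, in this order (a step that is already met when the one before it is completed fails the run):
1. the hasp is off its staple and swung clear, the lid still down (value of joint hasp above 1.8 rad and value of joint lid below 0.1 rad), for 0.2 s.
2. the lid stands open, the hasp clear (value of joint lid above 1.15 rad and value of joint hasp above 1.3 rad), for 0.2 s.
3. every lens cell stands upright on the box's floor, released, the lid still open (x of cell0 in the frame of curebox between -0.065 and 0.065 m and y of cell0 in the frame of curebox between -0.11 and 0.11 m and z of each of cell0, cell1, cell2, cell3 in the frame of curebox below 0.014 m and angle between each of cell0, cell1, cell2, cell3's own z axis and vertical below 0.15 rad and x of cell1 in the frame of curebox between -0.065 and 0.065 m and y of cell1 in the frame of curebox between -0.11 and 0.11 m and x of cell2 in the frame of curebox between -0.065 and 0.065 m and y of cell2 in the frame of curebox between -0.11 and 0.11 m and x of cell3 in the frame of curebox between -0.065 and 0.065 m and y of cell3 in the frame of curebox between -0.11 and 0.11 m and contact force between each of cell0, cell1, cell2, cell3 and the fingers below 0.1 N and value of joint lid above 1 rad), for 0.2 s.
4. the lid is fully down, the hasp still clear of it (value of joint lid below 0.04 rad and value of joint hasp above 1 rad), for 0.2 s.
5. the hasp lies over its staple again, the lid down (value of joint hasp below 0.1 rad and value of joint lid below 0.04 rad), for 0.2 s.
6. the square key is pressed, the others up (value of joint key_square above 0.004 m and value of joint each of key_bar, key_round below 0.002 m), for 0.05 s.
7. the bar key is pressed, the others up (value of joint key_bar above 0.004 m and value of joint each of key_square, key_round below 0.002 m), for 0.05 s.
8. the round key is pressed, the others up (value of joint key_round above 0.004 m and value of joint each of key_square, key_bar below 0.002 m), for 0.05 s.
At the end, for the whole second after the job is handed in: every lens cell present stands upright (within 0.15 rad) at rest on the box's inner floor, the lid is shut (under 0.04 rad), the hasp lies over its staple (under 0.1 rad) and all three keys are up again (all of step 5 and x of cell0 in the frame of curebox between -0.065 and 0.065 m and y of cell0 in the frame of curebox between -0.11 and 0.11 m and z of each of cell0, cell1, cell2, cell3 in the frame of curebox below 0.014 m and angle between each of cell0, cell1, cell2, cell3's own z axis and vertical below 0.15 rad and x of cell1 in the frame of curebox between -0.065 and 0.065 m and y of cell1 in the frame of curebox between -0.11 and 0.11 m and x of cell2 in the frame of curebox between -0.065 and 0.065 m and y of cell2 in the frame of curebox between -0.11 and 0.11 m and x of cell3 in the frame of curebox between -0.065 and 0.065 m and y of cell3 in the frame of curebox between -0.11 and 0.11 m and linear speed of each of cell0, cell1, cell2, cell3 below 0.02 m/s and value of joint each of key_square, key_bar, key_round below 0.002 m); the robot touches nothing.
It fails at once if the lid is raised while the hasp is still over its staple (value of joint lid above 0.12 rad and value of joint hasp below 1 rad).
It fails at once if a key is pressed while the box is not shut and latched (value of joint any of key_square, key_bar, key_round above 0.004 m and (value of joint hasp above 0.2 rad or value of joint lid above 0.1 rad)).
It fails at once if two keys are pressed at once (value of joint each of key_square, key_bar above 0.003 m or value of joint each of key_bar, key_round above 0.003 m or value of joint each of key_square, key_round above 0.003 m).
It fails at once if a bystander is moved more than 40 mm (distance of any of slide_box, goggles, driver, wipe_bottle, black_case, dish from where it was at the start of the episode above 0.04 m).
Of cell0, cell1, cell2, cell3 only 2 to 4 are there at a start; the rules pass over those that are not, and their reading is None.
At some moment in a run one of cell0, cell1, cell2, cell3 may be knocked a few centimetres aside while the robot is not near it.
It also fails if it takes over 210 s, if anything falls off the work surface, if the arm or the gripper's body presses on something with over 40 N, if the wrist force passes 120 N, or if a joint passes its speed limit or range.

ROBOT

A 7-joint arm with a two-finger parallel gripper is mounted at the origin on the work surface. World frame = base frame: x ahead of the robot, y to its left, z up, the work surface at z = 0. Lengths are in mm, angles in degrees, forces in N, time in s.
With the tool pointing down it reaches from about 350 to 900 mm from the base axis. Payload 19.9 kg.
Tool frame: the origin (TCP) lies between the finger pads; the fingertips stand 8 mm ahead of it and the grasp point (between the pads) lies 11 mm behind it; z points along the fingers, y is the line along which they close (so a half turn about z gives the same grasp; the last joint's range is limited). The gripper opens to 85 mm and grips with 20 to 120 N. Pads are 22 mm wide; open, the fingers measure 114 mm over their backs; the gripper's body (76 mm by 85 mm) begins 54 mm behind the grasp point. The pads swing forward as they close: fully open they stand 13 mm farther back than shut.
Start: joints at [65.575, 23.915, -0.59, 92.452, 0.269, 63.638, -3.037], TCP at [234.601, -579.277, 212.86] pointing down, gripper open.
Joint ranges: [-161.28, 161.28], [-22.2, 115.67], [-73.04, 71.86], [3.21, 147.25], [-68.34, 248.33], [10.77, 114.83], [-161.83, 161.83]. Speed limits (degrees/s): [108.29, 108.29, 136.94, 136.94, 172.46, 172.46, 172.46].

INTERFACE

Orientations are given as a 3x3 rotation matrix whose columns are the frame's x, y, z axes.
In Python, from bench import manip gives the robot as it stands. The module is installed in compiled form; this text tells all that it offers.
- The arm moves only by the tool carry_out, never from a script. Its argument "motion" is text: rows parted by semicolons, each of 5 numbers parted by spaces: the finger opening in mm, from 0 to 85.4, then the shift along the tool's x, y, z in mm, then the turn about the tool's z in degrees. In form: jaw dx dy dz yaw; .... A call has 1 to 8 rows; each row shifts and turns the commanded pose from where the row before left it, along the tool's axes as they then stand; what a row does not reach is not made up. A row lasts 1/8 s, in which the tool goes at most 62.5 mm and 10.7 degrees, less where a joint would pass 70% of its speed; a pose out of reach is approached as far as the arm can. A call with a gripper value outside its range is refused whole. The fingers move at their own pace and stop on an object; "grip_force" is the grip in N (left out, the last holds). Time passes only in rows, so rows that do not move let the fingers close. It gives the time, the measured TCP pose, the force, the opening and the grip force at its end, in the units of the state.
- manip.read_state(): the state, without advancing time (a new reading comes with each control period).
- manip.capture(name): name is "side" or "top" or "wrist"; returns (picture, depth): 420x560x3 uint8, red, green, blue; 420x560 float32, mm along the optical axis (not along the pixel's ray), 0 where there is no reading.
- manip.get_calibration(name): a dict with "intrinsics" (3x3 intrinsics, pixels), "world_to_cam" (4x4, takes a point from world to camera coordinates); the wrist camera has in their place "mount" (4x4, takes a point from camera to tool coordinates, whose origin is the TCP and whose axes are the flange's). Camera axes: x right, y down, z forward; pixel columns grow to the right and rows downward; lengths in mm; the calibration is good to about 2 mm. A picture is of the moment at which its call begins: read the wrist's pose just before it. get_calibration takes no time and is no camera call.
- manip.finish_job(): hands the job in; it is judged then, once.
Trained networks look in the newest picture that a camera, given by its name, has taken for a name from the list of things; names that differ only in an ending like _2 or _b are one class to them, and where a whole thing is asked for, a point or a joint stands for the part that bears it (a point fixed in the world has none). Each returns a list of dicts, best first, with "p" (0 to 1); they miss things now and then, are a little off and sometimes report something else, mostly with a low value. They report only what shows in the picture. A call takes as long as a camera call.
- manip.look_for(name, camera): "xy" ([column, row] as shares, 0 to 1, of the picture: columns of its width, rows of its height, amid what is visible of it).
- manip.tip_of(name, camera): "xy" ([column, row] as shares, 0 to 1, of the picture: columns of its width, rows of its height: a listed point, or the origin of a listed thing).
The state is a dict: "clock": time; "joint_pos": joint angles; "joint_vel": joint speeds; "effort": joint torques, N m; "tool_pos": TCP position; "ee_rot": TCP orientation; "ft_force": force on the tool from outside, world axes, zero at the start; "wrist_torque": the same for the moment, N m; "grip_width": finger opening in mm; "grasp_force": force on a finger pad.
Only numpy, scipy, OpenCV 4.12 (cv2) and the standard library are available. Lean on these libraries where they do the work, as an engineer would, in place of code of your own. Each camera call takes 0.05 s, during which the arm holds its last target. There are 200 camera calls.

## Working session

There is one attempt and no reset: what is moved stays moved. The work goes in short steps, Python scripts to look and compute and a tool call to move; the robot and the scene stay as the last step left them, time stands still between calls to the robot, and variables do not carry over. Pictures are saved under pics/ and viewed, at most 14 in all, crops included, and the job is handed in when it is done.

Besides the shell and the picture viewer there is one more tool, called after "Request:" as name(argument=value, ...) on one line, values as JSON. carry_out: Moves the arm, as the interface text tells. Its arguments: {"type":"object","properties":{"motion":{"type":"string"},"grip_force":{"type":"number"}},"required":["motion"]}

```bash
mkdir -p pics
cat > h.py <<'E'
import numpy as np, cv2
from bench import manip
def cam(name):
    c=manip.get_calibration(name); K=np.array(c["intrinsics"])
    if "world_to_cam" in c: T=np.linalg.inv(np.array(c["world_to_cam"]))
    else:
        s=manip.read_state(); B=np.eye(4); B[:3,:3]=np.array(s["ee_rot"]); B[:3,3]=s["tool_pos"]; T=B@np.array(c["mount"])
    return K,T
def ray(KT,uv):
    K,T=KT; d=T[:3,:3]@np.linalg.inv(K)@np.array([uv[0],uv[1],1.]); return T[:3,3],d
def atz(KT,uv,z):
    o,d=ray(KT,uv); return o+d*(z-o[2])/d[2]
def atd(KT,uv,dep):
    o,d=ray(KT,uv); return o+d*dep
def px(xy): return np.array([xy[0]*560,xy[1]*420])
def save(img,n): cv2.imwrite(f"pics/{n}.png",img[:,:,::-1])
def cloud(KT,dep):
    v,u=np.mgrid[:420,:560]; K,T=KT
    P=np.stack([u,v,np.ones_like(u)],-1)@np.linalg.inv(K).T*dep[...,None]
    return P@T[:3,:3].T+T[:3,3]
E
python3 - <<'E'
from h import *
np.set_printoptions(precision=1,suppress=True)
print(manip.read_state())
for c in("top","side"):
    KT=cam(c); img,dep=manip.capture(c); save(img,c+"0"); np.save(c+"0.npy",dep)
    print(c,KT[1][:3,3],KT[1][:3,2])
    P=cloud(KT,dep)
    zs={"hasp_hinge":86,"hasp_grip":106,"lid_grip":79,"key_square_top":68,"key_bar_top":68,"key_round_top":68,"curebox":0,"controller":0,"cell0":0,"post_holder":0}
    for n,z in zs.items():
        for r in manip.tip_of(n,c)[:6]:
            if r["p"]<.2: continue
            uv=px(r["xy"]); print(n,round(r["p"],2),uv,atz(KT,uv,z), P[int(min(419,uv[1])),int(min(559,uv[0]))])
E
```

```text
{'clock': 0.0, 'joint_pos': array([65.6, 23.9, -0.6, 92.5,  0.3, 63.6, -3. ]), 'joint_vel': array([-0. , -0.1,  0. ,  0.1,  0.1, -0. ,  0. ]), 'effort': array([ -0. , -86.4,   0.7, -43.5,   0. ,   0. ,   0. ]), 'tool_pos': array([ 234.4, -579. ,  212.3]), 'ee_rot': array([[ 0.9,  0.4, -0. ],
       [ 0.4, -0.9,  0. ],
       [-0. , -0. , -1. ]]), 'ft_force': array([-0.4, -0.8, -0.1]), 'wrist_torque': array([ 0.1,  0. , -0. ]), 'grasp_force': 0.0, 'grip_width': 85.38591908012181}
top [ 452.3  -31.2 1295.8] [ 0.  0. -1.]
hasp_hinge 0.51 [281.2 214.2] [496.7   0.4  86. ] [497.3   1.   85.7]
hasp_hinge 0.39 [199.4 240.5] [418.  244.2  86. ] [417.8 259.1  26.3]
hasp_hinge 0.21 [182.7 217.7] [485.9 295.4  86. ] [489.9 315.2  20.9]
hasp_grip 0.76 [283.  191.2] [563.6  -5.4 106. ] [563.7  -5.4 110.5]
hasp_grip 0.39 [195.4 191.6] [562.4 253.4 106. ] [571.2 272.3  31.9]
hasp_grip 0.39 [167.  223.4] [468.5 336.2 106. ] [470.8 363.7  27.4]
lid_grip 0.72 [240.2 217.2] [487.9 123.7  79. ] [488.3 123.9  81.7]
key_square_top 0.42 [400.8 225.5] [ 463.9 -357.8   68. ] [ 465.4 -355.4   68.2]
key_bar_to
[... 1017 characters left out ...]
]
key_square_top 0.6 [358.6 164. ] [ 475.4 -361.6   68. ] [ 476.  -358.5   70. ]
key_bar_top 0.52 [366.5 157. ] [ 472.  -403.4   68. ] [ 473.1 -400.9   73.2]
key_round_top 0.62 [350.9 175.5] [ 468.3 -304.3   68. ] [ 469.1 -299.6   73.2]
curebox 0.83 [244.  245.3] [596.1  47.1   0. ] [549.8 102.6  88.3]
curebox 0.62 [247.  330.5] [422.4 254.6   0. ] [410.2 267.7  32.2]
cell0 0.84 [171.2 329.4] [574.8 360.6   0. ] [560.  370.6  29.9]
cell0 0.8 [198.  303.9] [570.9 266.8   0. ] [557.  277.5  29.5]
cell0 0.68 [250.2 329.4] [417.9 247.6   0. ] [404.8 262.8  35.3]
cell0 0.58 [200.8 357.8] [465.3 375.7   0. ] [453.8 386.2  32.4]
post_holder 0.41 [211.7 336.8] [481.1 318.3   0. ] [480.  320.8   8.4]
```

Run:
```python
import cv2
i=cv2.imread("pics/top0.png"); cv2.imwrite("pics/top0c.png",cv2.resize(i[130:330,130:450],None,fx=2.5,fy=2.5,interpolation=cv2.INTER_CUBIC)[:600])
```

```text
(no output)
```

View pics/top0c.png

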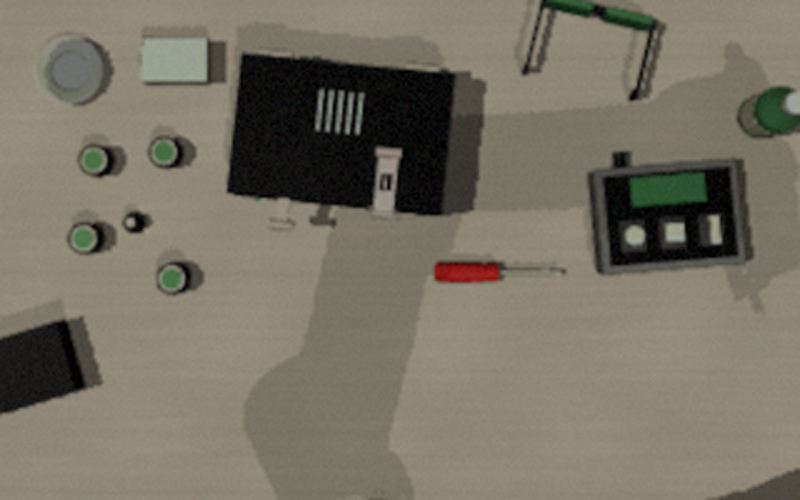

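View pics/side0.png

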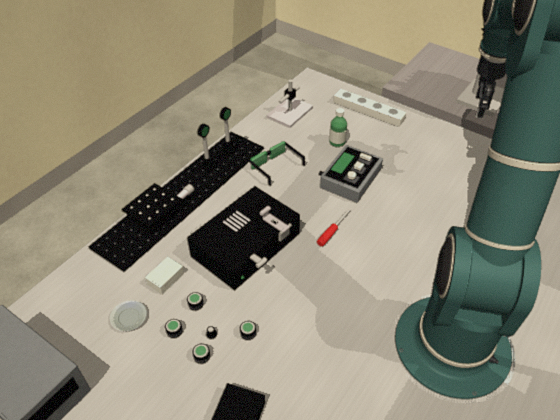

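Run:
```python
from h import *
np.set_printoptions(precision=1,suppress=True)
# box orientation from lid-height points in the top cloud
KT=cam("top"); P=cloud(KT,np.load("top0.npy"))
m=(P[...,2]>70)&(P[...,2]<98)&(P[...,0]>440)&(P[...,0]<720)&(P[...,1]>-140)&(P[...,1]<220)
m=cv2.morphologyEx(m.astype(np.uint8),cv2.MORPH_OPEN,np.ones((9,9)))>0
q=P[m][:,:2].astype(np.float32); (c,s,a)=cv2.minAreaRect(q); print(c,s,a,np.median(P[m][:,2]))
```

```text
(591.8238525390625, 45.37909698486328) (260.0291442871094, 187.92250061035156) 84.67219543457031 81.89943684691798
```

The top view shows the box (top-crop px 228–455, 53–212) turned about -5.3°. The hasp is at (385,180) and the lid grip at (283,215). Four cells sit to its left at (95,160), (165,152), (85,238) and (172,278), with the post holder at (133,222). On the controller the keys, left to right, are round, square, bar. The side view agrees.

```bash
cat >> h.py <<'E'
def go(x,y,z,yaw=None):
    "tool-axis shift to a world TCP goal, after a turn that brings tool x to yaw (deg, world)"
    s=manip.read_state(); R=np.array(s["ee_rot"]); a=np.degrees(np.arctan2(R[1,0],R[0,0]))
    if yaw is None: yaw=a
    t=np.radians(yaw); X=np.array([np.cos(t),np.sin(t),0]); Y=np.array([np.sin(t),-np.cos(t),0])
    d=np.array([x,y,z])-s["tool_pos"]
    print("turn %.1f  dx %.1f dy %.1f dz %.1f | at %s yaw %.1f t %.1f grip %.1f"%((a-yaw+180)%360-180,d@X,d@Y,-d[2],np.round(s["tool_pos"],1),a,s["clock"],s["grip_width"]))
E
python3 -c "
from h import *
go(540,-10,260,-5.3); print(manip.get_calibration('wrist'))"
```

```text
turn 27.3  dx 251.5 dy -595.1 dz -47.1 | at [ 234.6 -579.3  212.9] yaw 22.0 t 1.1 grip 85.7
{'intrinsics': array([[311.78399401,   0.        , 277.30160006],
       [  0.        , 311.78399401, 209.55168004],
       [  0.        ,   0.        ,   1.        ]]), 'mount': array([[ 8.90778973e-04, -9.54164292e-01, -2.99281991e-01,
         7.76209058e+01],
       [ 9.99999097e-01,  5.48877854e-04,  1.22646377e-03,
         1.83168947e+00],
       [-1.00597868e-03, -2.99282814e-01,  9.54163920e-01,
        -1.59450047e+02],
       [ 0.00000000e+00,  0.00000000e+00,  0.00000000e+00,
         1.00000000e+00]])}
```

Request:
carry_out(motion="85 0 0 -16 9; 85 0 0 -16 9; 85 0 0 -15 9.3; 85 20 -45 0 0; 85 20 -50 0 0; 85 20 -50 0 0; 85 25 -50 0 0; 85 25 -50 0 0")

```text
clock: 2.1
tool_pos: [367.3, -343.8, 260.1]
ee_rot: [[0.996, -0.092, 0.0], [-0.092, -0.996, -0.0], [0.0, 0.0, -1.0]]
ft_force: [1.9, -0.5, -0.3]
grip_width: 85.2
grasp_force: 0.0
```

Request:
carry_out(motion="85 20 -50 0 0; 85 20 -50 0 0; 85 20 -50 0 0; 85 20 -50 0 0; 85 20 -50 0 0; 85 20 -50 0 0; 85 21 -50 0 0; 85 0 0 0 0")

```text
clock: 3.1
tool_pos: [540.0, -5.7, 259.7]
ee_rot: [[0.996, -0.086, 0.0], [-0.086, -0.996, 0.002], [-0.0, -0.002, -1.0]]
ft_force: [-0.6, -1.4, -0.8]
grip_width: 84.9
grasp_force: 0.0
```

```bash
cat > w.py <<'E'
import sys
from h import *
np.set_printoptions(precision=1,suppress=True)
KT=cam("wrist"); img,dep=manip.capture("wrist"); save(img,sys.argv[1]); np.save(sys.argv[1],dep); P=cloud(KT,dep)
for a in sys.argv[2:]:
    n,z=a.split(":")
    for r in manip.tip_of(n,"wrist")[:4]:
        if r["p"]<.25: continue
        uv=px(r["xy"]); print(n,round(r["p"],2),uv,atz(KT,uv,float(z)),P[int(min(419,uv[1])),int(min(559,uv[0]))])
E
python3 w.py w1 hasp_hinge:86 hasp_grip:106 lid_grip:79 curebox:0
python3 -c "
from h import *
go(540,-10,260,-5.3)"
```

```text
hasp_hinge 0.96 [278.6 228. ] [491.8  -4.3  86. ] [458.7  -1.   -1.8]
hasp_grip 0.66 [280.6 165.7] [566.1 -12.5 106. ] [567.6 -12.  110.7]
lid_grip 0.6 [179.  242.8] [480.6 114.9  79. ] [483.5 114.2  83.4]
curebox 0.73 [235.  135.6] [593.1  44.3   0. ] [598.8  33.6  84. ]
curebox 0.56 [ 10.3 340.5] [302.1 448.2   0. ] [332.8 404.8  39.6]
turn -0.0  dx 1.1 dy -1.0 dz -0.0 | at [538.8 -10.9 260. ] yaw -5.3 t 3.4 grip 85.1
```

View pics/w1.png

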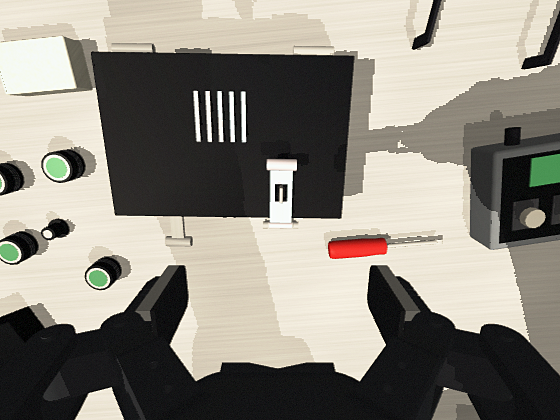

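The wrist view shows the lid corners near (115,215), (342,218), (93,52) and (354,56), the hasp grip bar at (282,165), and the lid grip at (179,242).

Run:
```python
from h import *
np.set_printoptions(precision=1,suppress=True)
KT=cam("wrist")
w=[((115,215),(-85,130),83),((342,218),(-85,-130),83),((93,52),(85,130),83),((354,56),(85,-130),83),((282,165),(-20,-60),109),((179,242),(-117,60),82),((280,223),(-92,-60),89)]
A=np.array([atz(KT,uv,z)[:2] for uv,b,z in w]);B=np.array([b for _,b,_ in w],float);print(A)
a,b=A-A.mean(0),B-B.mean(0);t=np.arctan2((b[:,0]*a[:,1]-b[:,1]*a[:,0]).sum(),(a*b).sum())
R=np.array([[np.cos(t),-np.sin(t)],[np.sin(t),np.cos(t)]]);c=A.mean(0)-R@B.mean(0);print(np.degrees(t),c);print(A-(B@R.T+c))
for n,p in dict(hg=(-20,-60),lg=(-117,60),hh=(-92,-60)).items(): print(n,R@p+c)
hg=R@(-20,-60)+c; go(hg[0],hg[1],100,np.degrees(t))
```

```text
[[522.4 174.2]
 [494.8 -82.5]
 [688.8 154.1]
 [661.8 -99.4]
 [565.8 -19.7]
 [482.5 108.4]
 [497.5 -11.7]]
-6.1268723738661794 [592.5  36.9]
[[ 0.5 -1.1]
 [ 0.7  0.7]
 [-2.1 -3. ]
 [-1.4  2. ]
 [-0.4  0.9]
 [-0.1 -0.7]
 [ 2.9  1.2]]
hg [566.2 -20.6]
lg [482.6 109.1]
hh [494.7 -12.9]
turn 0.8  dx 28.3 dy 6.7 dz 160.0 | at [538.8 -10.9 260. ] yaw -5.3 t 3.4 grip 85.1
```

```bash
cat > fit.py <<'E'
from h import *
np.set_printoptions(precision=1,suppress=True)
def fit(KT,w):
    A=np.array([atz(KT,uv,z)[:2] for uv,b,z in w]);B=np.array([b for _,b,_ in w],float)
    a,b=A-A.mean(0),B-B.mean(0);t=np.arctan2((b[:,0]*a[:,1]-b[:,1]*a[:,0]).sum(),(a*b).sum())
    R=np.array([[np.cos(t),-np.sin(t)],[np.sin(t),np.cos(t)]]);c=A.mean(0)-R@B.mean(0);print(np.degrees(t),c);print(A-(B@R.T+c))
    return R,c,np.degrees(t)
E
python3 - <<'E'
from fit import *
c=manip.get_calibration("wrist");B=np.eye(4);B[:3,:3]=[[0.996,-0.086,0],[-0.086,-0.996,0.002],[0,-0.002,-1]];B[:3,3]=[540,-5.7,259.7]
KT=(c["intrinsics"],B@c["mount"])
w=[((115,215),(-85,130),83),((342,218),(-85,-130),83),((93,52),(85,130),83),((354,56),(85,-130),83),((282,165),(-20,-60),109),((179,242),(-117,60),82)]
R,c,t=fit(KT,w); hg=R@(-20,-60)+c; print(hg); go(hg[0],hg[1],170,t)
img,dep=manip.capture("wrist"); KT=cam("wrist"); save(img,"w2"); print(KT[1][:3,3])
for n,z in (("hasp_grip",106),("hasp_hinge",86),("lid_grip",79)):
  for r in manip.tip_of(n,"wrist")[:1]: print(n,r["p"],px(r["xy"]),atz(KT,px(r["xy"]),z))
E
```

```text
-5.731150866022281 [592.9  42.8]
[[ 0.9 -0.9]
 [ 1.4  1. ]
 [-1.7 -2.8]
 [-1.   2.3]
 [ 0.1  1. ]
 [ 0.3 -0.6]]
[567.1 -14.9]
turn 0.4  dx 28.5 dy 1.2 dz 90.0 | at [538.8 -10.9 260. ] yaw -5.3 t 3.4 grip 85.1
[616.6 -19.1 419.5]
hasp_grip 0.6 [279.8 165.6] [565.  -17.3 106. ]
hasp_hinge 0.9 [275.8 225.1] [494.4  -6.6  86. ]
lid_grip 0.7 [171.7 243.8] [479.8 118.6  79. ]
```

View pics/w2.png

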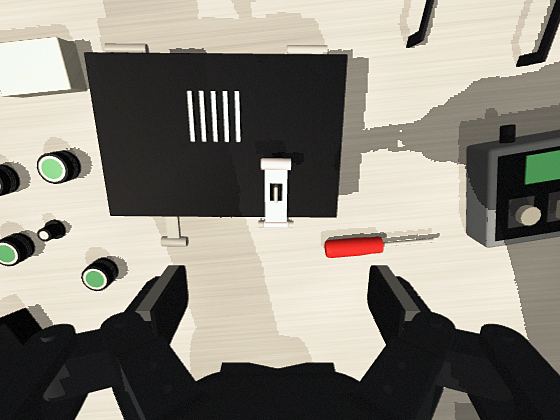

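Settled view: lid corners at (110,215), (336,217), (86,54) and (347,57), and the hasp bar centre at (276,163). That puts the box centre at about (592.7, 43) with yaw -5.8°. I'll go down on the hasp.

Request:
carry_out(motion="60 15 1 20 0.4; 60 13.5 0 30 0; 60 0 0 35 0; 60 0 0 30 0; 60 0 0 30 0; 60 0 0 14 0; 60 0 0 0 0; 60 0 0 0 0")

```text
clock: 4.55
tool_pos: [568.0, -13.4, 102.0]
ee_rot: [[0.995, -0.099, 0.001], [-0.099, -0.995, -0.0], [0.001, -0.0, -1.0]]
ft_force: [0.6, -0.1, 0.1]
grip_width: 60.3
grasp_force: 0.0
```

Request:
carry_out(motion="20 0 0 0 0; 20 0 0 0 0; 20 0 0 0 0; 20 0 0 0 0; 20 0 0 0 0; 20 0 0 0 0", grip_force=30)

```text
clock: 5.3
tool_pos: [567.3, -13.4, 100.9]
ee_rot: [[0.995, -0.099, -0.0], [-0.099, -0.995, 0.0], [-0.0, -0.0, -1.0]]
ft_force: [0.6, 0.1, 0.1]
grip_width: 19.9
grasp_force: 0.0
```

```bash
python3 w.py w3 hasp_grip:106
python3 - <<'E'
from h import *
a=cv2.imread("pics/w3.png"); im,d=manip.capture("side"); save(im,"s3"); b=im[150:290,200:340,::-1]
cv2.imwrite("pics/c3.png",np.hstack([a[:,60:480],cv2.resize(b,(380,420),interpolation=cv2.INTER_CUBIC)]))
E
```

```text
hasp_grip 0.66 [276.4 261.8] [567.3 -14.2 106. ] [569.4 -14.2 109.2]
```

View pics/c3.png

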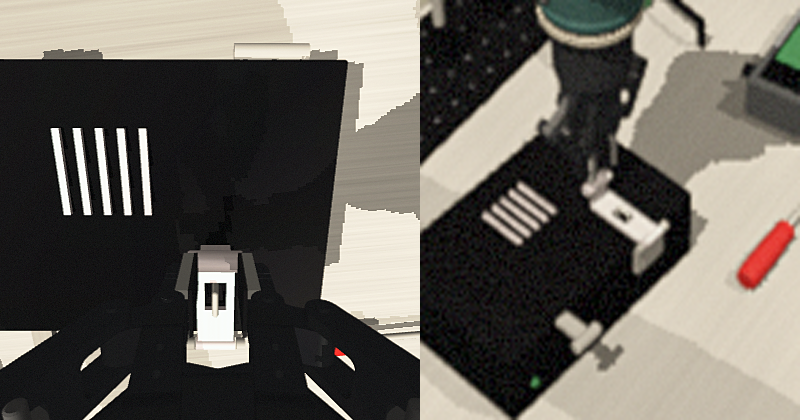

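The view shows the pads either side of the bar, bar at crop (218,258). The jaw stopped exactly at the commanded 20 mm, so I'll close further to see whether it holds.

Request:
carry_out(motion="5 0 0 0 0; 5 0 0 0 0; 5 0 0 0 0")

```text
clock: 5.82
tool_pos: [567.3, -13.5, 100.9]
ee_rot: [[0.995, -0.099, -0.0], [-0.099, -0.995, 0.0], [-0.0, -0.0, -1.0]]
ft_force: [0.6, 0.1, 0.8]
grip_width: 4.8
grasp_force: 0.0
```

```bash
python3 w.py w4
python3 - <<'E'
from h import *
K,T=cam("wrist"); s=manip.read_state(); print(s["tool_pos"],s["grip_width"],s["grasp_force"],s["ft_force"])
W=np.linalg.inv(T)
for p in [(567,-13.4,112),(567,-13.4,101),(567,-13.4,93)]:
    q=W[:3,:3]@p+W[:3,3]; print((K@q/q[2])[:2])
P=cloud((K,T),np.load("w4.npy"))
for v in range(236,300,6): print(v,[tuple(P[v,u].round().astype(int)) for u in range(240,320,10)])
a=cv2.imread("pics/w4.png"); cv2.imwrite("pics/c4.png",cv2.resize(a[220:370,200:360],None,fx=3.5,fy=3.5))
E
```

```text
[567.30333034 -13.41911801 100.86192338] 4.850191087145347 0.0 [-0.09986533 -0.27035905 -0.96015037]
[274.94998699 267.59996494]
[275.06697948 258.28961907]
[275.14364176 252.18877956]
236 [(np.int64(574), np.int64(8), np.int64(81)), (np.int64(574), np.int64(2), np.int64(81)), (np.int64(573), np.int64(-5), np.int64(81)), (np.int64(573), np.int64(-11), np.int64(82)), (np.int64(572), np.int64(-17), np.int64(82)), (np.int64(571), np.int64(-23), np.int64(81)), (np.int64(571), np.int64(-29), np.int64(81)), (np.int64(571), np.int64(-35), np.int64(82))]
242 [(np.int64(571), np.int64(8), np.int64(82)), (np.int64(570), np.int64(2), np.int64(81)), (np.int64(570), np.int64(-4), np.int64(82)), (np.int64(569), np.int64(-10), np.int64(81)), (np.int64(568), np.int64(-16), np.int64(81)), (np.int64(568), np.int64(-23), np.int64(81)), (np.int64(567), np.int64(-29), np.int64(81)), (np.int64(566), np.int64(-35), np.int64(80))]
248 [(np.int64(566), np.int64(9), np.int64(81)), (np.int64(566), np.int64(3), np.int64(81)), (np.int64(565), np.int64(-4), np.int64(81)), (np.int64(568), np.int64(-10), np.int64(8
[... 2497 characters left out ...]
.int64(583), np.int64(-6), np.int64(158)), (np.int64(581), np.int64(-9), np.int64(155)), (np.int64(580), np.int64(-13), np.int64(155)), (np.int64(534), np.int64(-13), np.int64(81)), (np.int64(579), np.int64(-21), np.int64(154)), (np.int64(581), np.int64(-25), np.int64(158)), (np.int64(580), np.int64(-28), np.int64(157))]
296 [(np.int64(583), np.int64(-2), np.int64(161)), (np.int64(584), np.int64(-6), np.int64(163)), (np.int64(582), np.int64(-10), np.int64(161)), (np.int64(578), np.int64(-13), np.int64(155)), (np.int64(530), np.int64(-13), np.int64(82)), (np.int64(577), np.int64(-21), np.int64(155)), (np.int64(582), np.int64(-24), np.int64(163)), (np.int64(581), np.int64(-28), np.int64(163))]
```

View pics/c4.png

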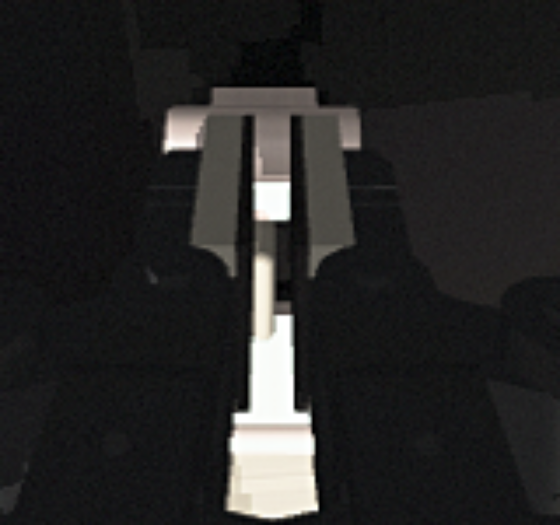

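The pads are above the bar (crop pad tips at about (225,115) and (325,115), overlapping the bar). Depth puts the tips at z of about 121 while the TCP reads 101, so the tips stand about 20 mm behind the reported TCP instead of 8 mm ahead. I'll open, go down gently and watch the force.

Request:
carry_out(motion="50 0 0 0 0; 50 0 0 0 0; 50 0 0 0 0; 50 0 0 0 0; 50 0 0 3 0; 50 0 0 3 0; 50 0 0 3 0; 50 0 0 3 0")

```text
clock: 6.88
tool_pos: [567.3, -13.5, 88.6]
ee_rot: [[0.995, -0.099, -0.0], [-0.099, -0.995, 0.0], [-0.0, -0.0, -1.0]]
ft_force: [-0.1, 0.1, 0.3]
grip_width: 50.0
grasp_force: 0.0
```

```bash
cat > tip.py <<'E'
from h import *
K,T=cam("wrist"); im,d=manip.capture("wrist"); s=manip.read_state(); P=cloud((K,T),d)
R=np.array(s["ee_rot"]); L=(P-s["tool_pos"])@R   # tool coordinates
hw=s["grip_width"]/2
for sg in(-1,1):
    m=(abs(L[...,0])<20)&(sg*L[...,1]>hw-3)&(sg*L[...,1]<hw+12)&(L[...,2]<20)&(d>0)
    zz=L[...,2][m]; print("side",sg,"tool z of foremost finger points",np.sort(zz)[-40::6].round(1),m.sum())
print(s["tool_pos"],s["grip_width"],s["ft_force"].round(1))
E
python3 tip.py
```

```text
side -1 tool z of foremost finger points [7.8 7.9 7.9 8.  8.1 8.1 8.3] 5753
side 1 tool z of foremost finger points [7.8 7.8 7.9 7.9 8.1 8.2 8.3] 6257
[567.07742802 -13.44130192  88.26385817] 50.0255788466695 [-0.7  0.4 -0.4]
```

```bash
sed -i 's/<20)&(d>0)/<0)\&(d>0)/' tip.py; python3 tip.py
```

```text
side -1 tool z of foremost finger points [-22.7 -22.4 -22.  -21.6 -21.2 -20.2 -19.9] 4559
side 1 tool z of foremost finger points [-22.8 -22.4 -21.8 -21.  -20.6 -20.3 -19.6] 4934
[567.0562834  -13.43045     88.44701753] 50.12841339683649 [-0.   0.5  0. ]
```

Depth confirms it: the finger tips are at tool z of about -20, so tip z = TCP z + 20. The hasp bar needs TCP z of about 72.

Request:
carry_out(motion="50 0 0 4 0; 50 0 0 4 0; 50 0 0 4 0; 50 0 0 4 0; 25 0 0 0 0; 25 0 0 0 0; 25 0 0 0 0; 25 0 0 0 0", grip_force=30)

```text
clock: 7.98
tool_pos: [567.4, -12.2, 73.0]
ee_rot: [[0.995, -0.097, 0.0], [-0.097, -0.995, 0.001], [0.0, -0.001, -1.0]]
ft_force: [-0.1, 6.9, -1.9]
grip_width: 29.1
grasp_force: 30.9
```

Request:
carry_out(motion="25 0 -1 0 0; 25 -4.5 0 -12 0; 25 -6.5 0 -11.5 0; 25 -18.5 0 -18 0; 25 -23.6 0 -10.7 0; 25 -12.9 0 -1.2 0; 25 -12.9 0 -1 0; 25 0 0 0 0")

```text
clock: 8.98
tool_pos: [489.3, -4.3, 128.7]
ee_rot: [[0.995, -0.098, 0.003], [-0.098, -0.995, -0.0], [0.003, -0.0, -1.0]]
ft_force: [2.3, 5.3, 8.0]
grip_width: 28.9
grasp_force: 32.6
```

Request:
carry_out(motion="25 -12.5 0 3 0; 25 -12.5 0 4 0; 25 -21 0 15 0; 25 -15 0 21.5 0; 25 0 0 0 0; 25 0 0 0 0")

```text
clock: 9.72
tool_pos: [427.4, 1.9, 84.0]
ee_rot: [[0.995, -0.098, -0.001], [-0.098, -0.995, 0.0], [-0.001, -0.0, -1.0]]
ft_force: [-6.0, 9.7, 4.4]
grip_width: 29.1
grasp_force: 39.6
```

Request:
carry_out(motion="60 0 0 0 0; 60 0 0 0 0; 60 0 0 -30 0; 60 0 0 -40 0; 60 22 -60 0 0; 60 22 -58.5 0 0; 60 0 0 20 0; 60 0 0 0 0")

```text
clock: 10.72
tool_pos: [482.2, 113.4, 132.8]
ee_rot: [[0.995, -0.098, -0.003], [-0.098, -0.995, -0.0], [-0.002, 0.001, -1.0]]
ft_force: [-1.0, -1.0, 0.1]
grip_width: 60.1
grasp_force: 0.0
```

```bash
python3 w.py w5 lid_grip:79 hasp_hinge:86; python3 -c "
from h import *
go(482.8,115.5,45)
im,_=manip.capture('side'); save(im,'s5')
a=cv2.imread('pics/w5.png')[:,80:480]; b=cv2.resize(im[150:290,200:340,::-1],(390,420)); cv2.imwrite('pics/c5.png',np.hstack([a,b]))"
```

```text
lid_grip 0.78 [268.8 225.7] [481.8 118.3  79. ] [484.  118.5  83.6]
hasp_hinge 0.7 [447.1 196.1] [493.9  -5.9  86. ] [494.8  -4.4  88.6]
hasp_hinge 0.35 [143.2 266.3] [461.8 213.   86. ] [431.7 246.5  22.4]
turn 0.0  dx -0.6 dy -2.5 dz 89.4 | at [483.2 112.9 134.4] yaw -5.7 t 10.9 grip 59.7
```

View pics/c5.png

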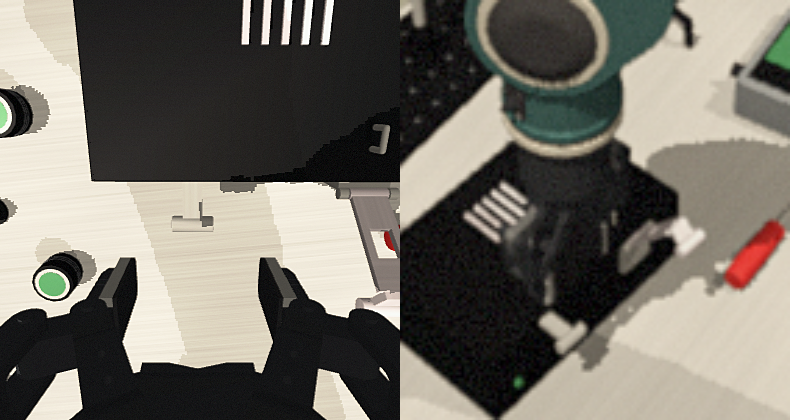

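The hasp stands clear at the right, at (350–395,190–300), and the lid bar spans columns 172–213 at row 225, so its y is 115.5. I'll go down and grip it.

Request:
carry_out(motion="55 -0.5 -2.5 25 0; 55 0 0 30 0; 55 0 0 20 0; 55 0 0 14 0; 55 0 0 0 0; 25 0 0 0 0; 25 0 0 0 0; 25 0 0 0 0", grip_force=30)

```text
clock: 11.92
tool_pos: [483.5, 117.1, 45.8]
ee_rot: [[0.995, -0.098, 0.002], [-0.098, -0.995, 0.001], [0.002, -0.001, -1.0]]
ft_force: [-1.3, 5.4, 7.3]
grip_width: 29.5
grasp_force: 30.5
```

Request:
carry_out(motion="25 0 0 0 0; 25 0 0 0 0")

```text
clock: 12.18
tool_pos: [483.4, 117.1, 45.8]
ee_rot: [[0.995, -0.098, 0.002], [-0.098, -0.995, 0.001], [0.002, -0.001, -1.0]]
ft_force: [-0.9, 5.3, 7.9]
grip_width: 28.9
grasp_force: 30.5
```

Request:
carry_out(motion="25 0.5 -1 -9 0; 25 2 0 -19 0; 25 6.4 0 -27.4 0; 25 10.2 0 -26.3 0; 25 13.7 0 -24.6 0; 25 17 0 -22.5 0; 25 10 0 -10 0; 25 10 0 -9.9 0")

```text
clock: 13.18
tool_pos: [551.9, 110.2, 193.7]
ee_rot: [[0.995, -0.098, -0.001], [-0.098, -0.995, -0.0], [-0.001, 0.0, -1.0]]
ft_force: [1.5, 1.4, -6.0]
grip_width: 29.0
grasp_force: 31.0
```

Request:
carry_out(motion="25 11.3 0 -8.5 0; 25 11.3 0 -8.4 0; 25 24.6 0 -13.6 0; 25 26.3 0 -10 0; 25 14 0 -3.5 0; 25 13.5 0 -2.8 0; 25 0 0 0 0; 25 0 0 0 0")

```text
clock: 14.18
tool_pos: [653.0, 100.0, 240.6]
ee_rot: [[0.995, -0.099, 0.001], [-0.099, -0.995, -0.0], [0.001, 0.0, -1.0]]
ft_force: [0.8, -1.9, 3.4]
grip_width: 29.0
grasp_force: 30.0
```

Request:
carry_out(motion="60 0 0 0 0; 60 0 0 0 0; 60 0 0 -25 0; 60 0 0 -25 0; 85 -38 -40 0 0; 85 -38 -50 0 0; 85 -38 -50 0 0; 85 -38 -46 30 0")

```text
clock: 15.18
tool_pos: [521.5, 299.2, 263.7]
ee_rot: [[0.995, -0.098, 0.003], [-0.098, -0.995, 0.002], [0.003, -0.002, -1.0]]
ft_force: [1.0, 1.5, -0.8]
grip_width: 84.7
grasp_force: 0.0
```

Request:
carry_out(motion="85 0 0 0 0; 85 0 0 0 0")

```text
clock: 15.42
tool_pos: [522.5, 296.5, 262.3]
ee_rot: [[0.995, -0.098, 0.0], [-0.098, -0.995, -0.0], [0.0, 0.0, -1.0]]
ft_force: [0.8, -0.4, 0.8]
grip_width: 84.9
grasp_force: 0.0
```

```bash
python3 w.py w6 cell0:0 post_holder:0; python3 -c "
from h import *
go(520,300,260)
im,_=manip.capture('side'); KT=cam('side')
for n in('cell0','post_holder'):
  for r in manip.tip_of(n,'side')[:5]: print(n,round(r['p'],2),atz(KT,px(r['xy']),0))
a=cv2.imread('pics/w6.png')[:,:480]; b=cv2.resize(im[170:380,130:340,::-1],(320,320)); c=np.zeros((420,320,3),np.uint8); c[:320]=b; cv2.imwrite('pics/c6.png',np.hstack([a,c]))"
```

```text
cell0 0.73 [310.  240.6] [416.8 257.1   0. ] [429.  258.9  25.8]
cell0 0.73 [232.8 212.4] [470.9 363.4   0. ] [479.6 359.7  26.1]
cell0 0.65 [224.4 147.2] [562.5 361.8   0. ] [565.3 357.4  27.7]
cell0 0.59 [291.1 131.6] [574.  271.5   0. ] [576.5 272.7  27.8]
post_holder 0.61 [266.  197.8] [487.6 314.1   0. ] [494.9 312.6  23.2]
turn 0.0  dx -3.6 dy -3.9 dz 2.5 | at [523.2 295.8 262.5] yaw -5.8 t 15.6 grip 85.2
cell0 0.75 [466.39656554 371.66897245   0.        ]
cell0 0.63 [419.28386794 257.82808751   0.        ]
cell0 0.58 [569.61308216 355.87395287   0.        ]
cell0 0.54 [573.37140862 273.97560196   0.        ]
post_holder 0.56 [491.68174187 309.25560315   0.        ]
post_holder 0.35 [699.37525513 253.38435588   0.        ]
```

View pics/c6.png

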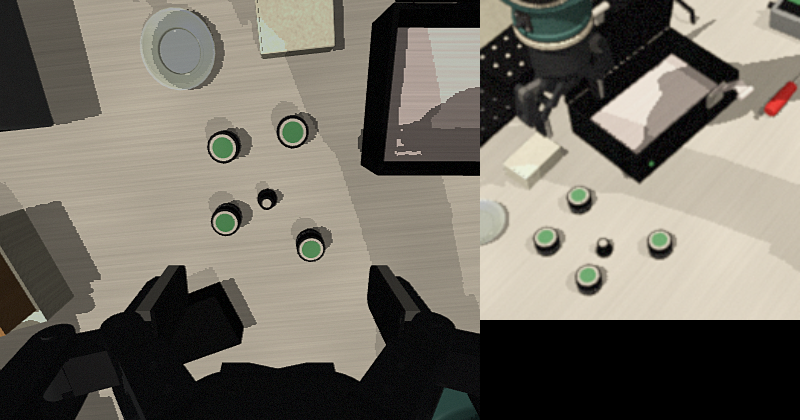

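The lid is open. The cells' green discs are at (310,250), (225,222), (223,148) and (292,131), with the post holder at (266,198). I'll use the disc centroids at z = 28.

```bash
cat > cells.py <<'E'
from h import *
np.set_printoptions(precision=1,suppress=True)
def cells():
    KT=cam("wrist"); im,d=manip.capture("wrist"); h=cv2.cvtColor(im,cv2.COLOR_RGB2HSV)
    m=cv2.inRange(h,(45,60,50),(85,255,255)); m=cv2.morphologyEx(m,cv2.MORPH_OPEN,np.ones((3,3)))
    n,_,st,c=cv2.connectedComponentsWithStats(m); o=[]
    for i in range(1,n):
        if st[i,4]>150 and c[i][1]<330:
            p=atz(KT,c[i],28); print("cell",p[:2],"px",c[i],"area",st[i,4]); o.append(p)
    return o
if __name__=="__main__":
    for p in cells(): go(p[0],p[1],60)
E
python3 cells.py
```

```text
cell [575.4 271.2] px [292.  132.1] area 356
cell [565.1 359.7] px [222.  147.7] area 341
cell [466.8 371. ] px [224.7 222.6] area 272
cell [416.6 259. ] px [310.6 249.1] area 250
turn 0.0  dx 54.9 dy 19.8 dz 202.3 | at [522.7 296.3 262.3] yaw -5.7 t 15.8 grip 84.6
turn 0.0  dx 35.9 dy -67.3 dz 202.3 | at [522.7 296.3 262.3] yaw -5.7 t 15.8 grip 84.6
turn 0.0  dx -63.1 dy -68.8 dz 202.3 | at [522.7 296.3 262.3] yaw -5.7 t 15.8 grip 84.6
turn 0.0  dx -101.9 dy 47.6 dz 202.3 | at [522.7 296.3 262.3] yaw -5.7 t 15.8 grip 84.6
```

```bash
python3 -c "
from h import *
print(manip.read_state()['joint_pos'].round())
go(575.4,271.2,60,84.3); go(575.4,271.2,60,-95.7)
t=np.radians(-5.7);R=np.array([[np.cos(t),-np.sin(t)],[np.sin(t),np.cos(t)]])
for y in(-72,-24,24,72): print(y,R@(-10,y)+(593,44))"
```

```text
[ -10.   21.  -29.   92.   11.   69. -137.]
turn -90.0  dx -19.7 dy 54.9 dz 202.3 | at [522.7 296.3 262.3] yaw -5.7 t 15.8 grip 84.6
turn 90.0  dx 19.7 dy -54.9 dz 202.3 | at [522.7 296.3 262.3] yaw -5.7 t 15.8 grip 84.6
-72 [575.89842232 -26.65080354]
-24 [580.66577031  21.11186382]
24 [585.43311829  68.87453118]
72 [590.20046628 116.63719853]
```

Request:
carry_out(motion="70 0 0 15 -10; 70 0 0 15 -10; 70 0 0 15 -10; 70 0 0 15 -10; 70 0 0 15 -10; 70 0 0 15 -10; 70 0 0 15 -10; 70 0 0 15 -10")

```text
clock: 16.77
tool_pos: [522.6, 296.5, 141.8]
ee_rot: [[0.265, 0.964, 0.0], [0.964, -0.265, 0.0], [0.0, 0.0, -1.0]]
ft_force: [1.1, -0.7, 0.3]
grip_width: 70.2
grasp_force: 0.0
```

Request:
carry_out(motion="70 0 0 15 -10; 70 -9.7 27 0 0; 70 -10 28 0 0; 70 0 0 0 0; 70 0 0 0 0")

```text
clock: 17.4
tool_pos: [574.8, 271.9, 127.2]
ee_rot: [[0.098, 0.995, -0.0], [0.995, -0.098, 0.0], [0.0, -0.0, -1.0]]
ft_force: [0.3, 0.4, 0.4]
grip_width: 69.9
grasp_force: 0.0
```

```bash
python3 cells.py; python3 -c "
from h import *
go(575.4,271.2,-12)"; python3 tip.py
```

```text
cell [466.8 371.7] px [124.2  93.5] area 922
cell [565.2 360.1] px [251.5  96.1] area 907
cell [575.4 271.7] px [275.8 203.1] area 677
cell [416.7 259.5] px [ 99.8 232.9] area 610
turn 0.0  dx 88.5 dy -117.0 dz 67.3 | at [574.6 272.2 127.3] yaw 84.4 t 17.4 grip 69.7
turn 0.0  dx 86.6 dy -18.0 dz 67.3 | at [574.6 272.2 127.3] yaw 84.4 t 17.4 grip 69.7
turn 0.0  dx -0.4 dy 0.9 dz 67.3 | at [574.6 272.2 127.3] yaw 84.4 t 17.4 grip 69.7
turn 0.0  dx -28.1 dy -155.9 dz 67.3 | at [574.6 272.2 127.3] yaw 84.4 t 17.4 grip 69.7
turn 0.0  dx -0.9 dy 0.9 dz 139.3 | at [574.6 272.2 127.3] yaw 84.4 t 17.4 grip 69.7
side -1 tool z of foremost finger points [-26.8 -26.3 -26.1 -25.8 -25.6 -25.4 -25.2] 4662
side 1 tool z of foremost finger points [-26.7 -26.5 -26.3 -26.  -25.4 -24.9 -24.4] 4304
[574.5315273  272.22092753 127.35563526] 69.98867965985085 [0.3 0.4 0.7]
```

Request:
carry_out(motion="70 -0.5 1 40 0; 70 0 0 40 0; 70 0 0 30 0; 70 0 0 20 0; 70 0 0 8 0; 30 0 0 0 0; 30 0 0 0 0; 30 0 0 0 0", grip_force=30)

```text
clock: 18.5
tool_pos: [576.7, 271.5, -9.6]
ee_rot: [[0.099, 0.995, 0.001], [0.995, -0.099, 0.001], [0.001, 0.001, -1.0]]
ft_force: [-1.5, 0.1, 6.7]
grip_width: 38.9
grasp_force: 30.4
```

Request:
carry_out(motion="30 0 0 0 0; 30 0 0 -20 0; 30 0 0 -40 0; 30 0 0 -50 0; 30 0 0 0 0; 30 0 0 0 0")

```text
clock: 19.25
tool_pos: [576.1, 270.8, 99.7]
ee_rot: [[0.099, 0.995, 0.001], [0.995, -0.099, -0.0], [-0.0, 0.001, -1.0]]
ft_force: [0.0, 0.1, -1.3]
grip_width: 38.4
grasp_force: 30.5
```

```bash
python3 -c "
from h import *
go(575.9,-26.7,99)"
```

```text
turn 0.0  dx -296.0 dy 29.2 dz 0.7 | at [576.1 270.8  99.7] yaw 84.3 t 19.2 grip 38.4
```

Request:
carry_out(motion="30 -25 5 0 0; 30 -50 5 0 0; 30 -50 5 0 0; 30 -50 5 0 0; 30 -50 5 0 0; 30 -50 4 0 0; 30 -21 0 0 0; 30 0 0 0 0")

```text
clock: 20.25
tool_pos: [575.0, -27.8, 98.4]
ee_rot: [[0.101, 0.995, -0.002], [0.995, -0.101, -0.0], [-0.0, -0.002, -1.0]]
ft_force: [-2.3, 0.8, -1.3]
grip_width: 38.9
grasp_force: 30.8
```

Request:
carry_out(motion="30 0 0 30 0; 30 0 0 35 0; 30 0 0 20 0; 30 0 0 10 0; 30 0 0 6 0; 30 0 0 0 0; 30 0 0 0 0")

```text
clock: 21.12
tool_pos: [576.2, -26.3, -1.1]
ee_rot: [[0.099, 0.995, 0.001], [0.995, -0.099, -0.0], [0.0, 0.001, -1.0]]
ft_force: [1.0, -0.1, -0.3]
grip_width: 38.9
grasp_force: 30.7
```

Request:
carry_out(motion="30 0 0 2 0; 30 0 0 0 0; 65 0 0 0 0; 65 0 0 0 0; 65 0 0 0 0; 65 0 0 -30 0; 65 0 0 -40 0; 65 0 0 -40 0")

```text
clock: 22.12
tool_pos: [575.2, -26.2, 107.1]
ee_rot: [[0.098, 0.995, -0.001], [0.995, -0.098, 0.0], [0.0, -0.001, -1.0]]
ft_force: [-1.8, -0.2, -1.7]
grip_width: 64.7
grasp_force: 0.0
```

Request:
carry_out(motion="70 33 -5 0 0; 70 50 -7 0 0; 70 50 -7 0 0; 70 50 -7 0 0; 70 50 -7 0 0; 70 50 -7 0 0; 70 50 -5 0 0; 70 50 -4 0 0")

```text
clock: 23.12
tool_pos: [564.6, 361.2, 106.2]
ee_rot: [[0.099, 0.995, -0.0], [0.995, -0.099, -0.0], [-0.0, 0.0, -1.0]]
ft_force: [0.9, -0.4, 0.8]
grip_width: 70.4
grasp_force: 0.0
```

Request:
carry_out(motion="70 0 0 0 0; 70 0 0 0 0")

```text
clock: 23.38
tool_pos: [564.7, 359.2, 105.9]
ee_rot: [[0.098, 0.995, -0.0], [0.995, -0.098, -0.001], [-0.001, -0.0, -1.0]]
ft_force: [0.6, -0.8, -0.6]
grip_width: 70.0
grasp_force: 0.0
```

```bash
python3 cells.py; python3 -c "
from h import *
go(565.2,360.1,-10)
im,_=manip.capture('side'); KT=cam('side')
for r in manip.tip_of('cell0','side')[:5]: print(round(r['p'],2),atz(KT,px(r['xy']),0),atz(KT,px(r['xy']),6))"
```

```text
cell [466.8 371.8] px [150.8 206.8] area 794
cell [565.2 360.4] px [275.3 208.9] area 790
turn 0.0  dx 3.4 dy -99.1 dz 46.0 | at [565.  358.6 106. ] yaw 84.3 t 23.4 grip 69.6
turn 0.0  dx 1.8 dy 0.0 dz 46.0 | at [565.  358.6 106. ] yaw 84.3 t 23.4 grip 69.6
turn 0.0  dx 1.5 dy 0.0 dz 116.0 | at [565.  358.6 106. ] yaw 84.3 t 23.4 grip 69.6
0.81 [418.33719755 258.15018349   0.        ] [415.92764973 260.78047851   6.        ]
0.8 [571.41816786 358.90916354   0.        ] [568.21893671 361.0196834    6.        ]
0.71 [586.37349167 -28.15327091   0.        ] [583.09711201 -24.0460512    6.        ]
0.62 [4.66276665e+02 3.78936839e+02 2.27373675e-13] [463.6198172  380.94404452   6.        ]
```

Request:
carry_out(motion="70 1.5 0 35 0; 70 0 0 40 0; 70 0 0 25 0; 70 0 0 16 0; 70 0 0 0 0; 30 0 0 0 0; 30 0 0 0 0; 30 0 0 0 0")

```text
clock: 24.52
tool_pos: [565.5, 361.6, -8.4]
ee_rot: [[0.099, 0.995, 0.001], [0.995, -0.099, 0.001], [0.001, 0.001, -1.0]]
ft_force: [-0.9, -0.8, 7.0]
grip_width: 38.9
grasp_force: 29.5
```

Request:
carry_out(motion="30 0 0 0 0; 30 0 0 -30 0; 30 0 0 -40 0; 30 0 0 -40 0; 30 -20 3 0 0; 30 -40 6 0 0; 30 -50 7 0 0; 30 -50 7 0 0")

```text
clock: 25.52
tool_pos: [571.8, 197.4, 100.0]
ee_rot: [[0.099, 0.995, -0.0], [0.995, -0.099, -0.0], [-0.0, -0.0, -1.0]]
ft_force: [1.1, -1.0, -0.1]
grip_width: 38.9
grasp_force: 30.5
```

Request:
carry_out(motion="30 -50 8 0 0; 30 -50 8 0 0; 30 -50 8 0 0; 30 -26 2 0 0; 30 0 0 20 0; 30 0 0 35 0; 30 0 0 20 0; 30 0 0 10 0")

```text
clock: 26.52
tool_pos: [580.0, 22.6, 14.0]
ee_rot: [[0.098, 0.995, -0.001], [0.995, -0.098, 0.0], [0.0, -0.001, -1.0]]
ft_force: [0.3, -0.1, -0.9]
grip_width: 38.8
grasp_force: 30.5
```

```bash
python3 -c "
from h import *
go(580.7,21.1,-3)"
```

```text
turn 0.0  dx -1.4 dy 0.9 dz 17.0 | at [580.   22.6  14. ] yaw 84.4 t 26.5 grip 38.8
```

Request:
carry_out(motion="30 -1 1 10 0; 30 0 0 6 0; 30 0 0 0 0; 65 0 0 0 0; 65 0 0 0 0; 65 0 0 0 0; 65 0 0 -30 0; 65 0 0 -40 0")

```text
clock: 27.52
tool_pos: [580.9, 21.0, 69.5]
ee_rot: [[0.098, 0.995, -0.002], [0.995, -0.098, 0.0], [0.0, -0.002, -1.0]]
ft_force: [-0.3, -0.2, -0.2]
grip_width: 65.1
grasp_force: 0.0
```

Request:
carry_out(motion="65 0 0 -38 0; 70 25 -11 0 0; 70 50 -22 0 0; 70 50 -22 0 0; 70 50 -22 0 0; 70 50 -22 0 0; 70 50 -22 0 0; 70 40 -17 0 0")

```text
clock: 28.52
tool_pos: [474.1, 350.1, 107.5]
ee_rot: [[0.097, 0.995, 0.0], [0.995, -0.097, 0.0], [0.0, 0.0, -1.0]]
ft_force: [-0.3, 0.2, -0.3]
grip_width: 70.1
grasp_force: 0.0
```

Request:
carry_out(motion="70 23 -10 0 0; 70 0 0 0 0; 70 0 0 0 0")

```text
clock: 28.9
tool_pos: [467.8, 371.0, 107.1]
ee_rot: [[0.099, 0.995, 0.0], [0.995, -0.099, -0.0], [-0.0, 0.0, -1.0]]
ft_force: [0.6, -0.1, -0.3]
grip_width: 70.2
grasp_force: 0.0
```

```bash
python3 cells.py; python3 -c "
from h import *
go(466.8,371.8,-9)"
```

```text
cell [466.7 372. ] px [273.2 208.9] area 783
turn 0.0  dx 1.1 dy -1.5 dz 47.1 | at [468.  370.8 107.1] yaw 84.3 t 28.9 grip 69.9
turn 0.0  dx 0.9 dy -1.3 dz 116.1 | at [468.  370.8 107.1] yaw 84.3 t 28.9 grip 69.9
```

Request:
carry_out(motion="70 1 -1.5 35 0; 70 0 0 40 0; 70 0 0 25 0; 70 0 0 16 0; 70 0 0 0 0; 30 0 0 0 0; 30 0 0 0 0; 30 0 0 0 0")

```text
clock: 29.95
tool_pos: [466.7, 373.2, -7.5]
ee_rot: [[0.099, 0.995, 0.001], [0.995, -0.099, 0.001], [0.001, 0.001, -1.0]]
ft_force: [-1.0, -1.2, 8.1]
grip_width: 38.7
grasp_force: 29.3
```

Request:
carry_out(motion="30 0 0 0 0; 30 0 0 -30 0; 30 0 0 -40 0; 30 0 0 -40 0; 30 -20 10 0 0; 30 -40 20 0 0; 30 -50 26 0 0; 30 -50 26 0 0")

```text
clock: 30.95
tool_pos: [532.6, 204.1, 102.0]
ee_rot: [[0.098, 0.995, 0.001], [0.995, -0.098, 0.0], [0.0, 0.001, -1.0]]
ft_force: [0.9, -0.1, -0.4]
grip_width: 39.0
grasp_force: 30.7
```

Request:
carry_out(motion="30 -50 26 0 0; 30 -50 26 0 0; 30 -30 14 0 0; 30 0 0 0 0; 30 0 0 20 0; 30 0 0 35 0; 30 0 0 20 0; 30 0 0 10 0")

```text
clock: 31.95
tool_pos: [584.1, 70.6, 15.0]
ee_rot: [[0.097, 0.995, -0.001], [0.995, -0.097, 0.0], [0.0, -0.001, -1.0]]
ft_force: [0.5, 0.7, -0.4]
grip_width: 38.8
grasp_force: 30.7
```

```bash
python3 -c "
from h import *
go(585.4,68.9,-3)"
```

```text
turn 0.0  dx -1.6 dy 1.5 dz 18.0 | at [584.1  70.6  15. ] yaw 84.4 t 31.9 grip 38.8
```

Request:
carry_out(motion="30 -1.5 1 11 0; 30 0 0 6 0; 30 0 0 0 0; 65 0 0 0 0; 65 0 0 0 0; 65 0 0 0 0; 65 0 0 -30 0; 65 0 0 -40 0")

```text
clock: 32.95
tool_pos: [585.0, 68.2, 69.5]
ee_rot: [[0.098, 0.995, -0.002], [0.995, -0.098, 0.0], [-0.0, -0.002, -1.0]]
ft_force: [-0.0, -0.1, 1.0]
grip_width: 65.0
grasp_force: 0.0
```

Request:
carry_out(motion="65 0 0 -38 0; 70 20 -22 0 0; 70 40 -43 0 0; 70 40 -43 0 0; 70 40 -43 0 0; 70 33 -36 0 0; 70 0 0 0 0; 70 0 0 0 0")

```text
clock: 33.95
tool_pos: [416.9, 258.5, 107.3]
ee_rot: [[0.098, 0.995, 0.0], [0.995, -0.098, -0.0], [-0.0, 0.0, -1.0]]
ft_force: [1.0, -0.3, -0.0]
grip_width: 70.1
grasp_force: 0.0
```

```bash
python3 cells.py; python3 -c "
from h import *
go(416.7,259.5,-9)"
```

```text
cell [416.3 259.7] px [273.9 208.5] area 779
turn 0.0  dx 1.4 dy -1.0 dz 47.2 | at [417.2 258.2 107.2] yaw 84.3 t 34.0 grip 70.1
turn 0.0  dx 1.3 dy -0.6 dz 116.2 | at [417.2 258.2 107.2] yaw 84.3 t 34.0 grip 70.1
```

Request:
carry_out(motion="70 1.3 -1 35 0; 70 0 0 40 0; 70 0 0 25 0; 70 0 0 16 0; 70 0 0 0 0; 30 0 0 0 0; 30 0 0 0 0; 30 0 0 0 0")

```text
clock: 35.0
tool_pos: [416.4, 260.4, -7.7]
ee_rot: [[0.099, 0.995, 0.002], [0.995, -0.099, 0.0], [0.001, 0.001, -1.0]]
ft_force: [-2.0, -2.0, 9.3]
grip_width: 38.8
grasp_force: 29.1
```

Request:
carry_out(motion="30 0 0 0 0; 30 0 0 -30 0; 30 0 0 -40 0; 30 0 0 -40 0; 30 -15 22 0 0; 30 -30 45 0 0; 30 -30 45 0 0; 30 -30 45 0 0")

```text
clock: 36.0
tool_pos: [563.1, 138.8, 102.1]
ee_rot: [[0.099, 0.995, 0.001], [0.995, -0.099, -0.0], [0.0, 0.001, -1.0]]
ft_force: [-0.3, 0.4, -0.5]
grip_width: 39.0
grasp_force: 31.0
```

Request:
carry_out(motion="30 -20 30 0 0; 30 0 0 0 0; 30 0 0 20 0; 30 0 0 35 0; 30 0 0 20 0; 30 0 0 10 0; 30 0 0 0 0")

```text
clock: 36.88
tool_pos: [589.3, 117.7, 16.0]
ee_rot: [[0.098, 0.995, -0.001], [0.995, -0.098, 0.0], [0.0, -0.001, -1.0]]
ft_force: [-0.4, 0.3, -0.4]
grip_width: 38.8
grasp_force: 31.0
```

```bash
python3 -c "
from h import *
go(590.2,116.6,-3)"
```

```text
turn 0.0  dx -1.0 dy 1.1 dz 19.0 | at [589.3 117.7  16. ] yaw 84.4 t 36.9 grip 38.8
```

Request:
carry_out(motion="30 -1 1 12 0; 30 0 0 6 0; 30 0 0 0 0; 65 0 0 0 0; 65 0 0 0 0; 65 0 0 0 0; 65 0 0 -30 0; 65 0 0 -40 0")

```text
clock: 37.88
tool_pos: [589.8, 116.2, 68.4]
ee_rot: [[0.098, 0.995, -0.002], [0.995, -0.098, 0.0], [-0.0, -0.002, -1.0]]
ft_force: [0.9, 0.1, 0.3]
grip_width: 65.1
grasp_force: 0.0
```

Request:
carry_out(motion="65 0 0 -38 0; 65 0 -50 0 0; 65 0 -50 -20 0; 65 0 0 -60 0; 65 0 0 -60 0; 65 0 0 0 0; 65 0 0 0 0")

```text
clock: 38.75
tool_pos: [490.7, 125.8, 245.9]
ee_rot: [[0.099, 0.995, -0.0], [0.995, -0.099, -0.001], [-0.001, -0.0, -1.0]]
ft_force: [0.0, 0.0, -1.0]
grip_width: 65.1
grasp_force: 0.0
```

```bash
python3 w.py w7; python3 -c "
from h import *
KT=cam('wrist'); t=np.radians(-5.7);R=np.array([[np.cos(t),-np.sin(t)],[np.sin(t),np.cos(t)]])
for r in manip.tip_of('cell0','wrist')[:6]: p=atz(KT,px(r['xy']),6)[:2]; print(round(r['p'],2),px(r['xy']).round(),R.T@(p-(593,44)))
go(640,100,240,-5.7)"
```

```text
0.87 [350. 242.] [ -7.18570684 -25.51149559]
0.82 [346. 269.] [-10.9185747  -68.03440618]
0.62 [326. 190.] [-44.63396982  48.05186429]
0.6 [352. 209.] [-8.56758356 21.91786698]
turn 90.0  dx 151.5 dy 10.8 dz 5.1 | at [490.4 125.8 245.1] yaw 84.3 t 38.9 grip 65.0
```

View pics/w7.png

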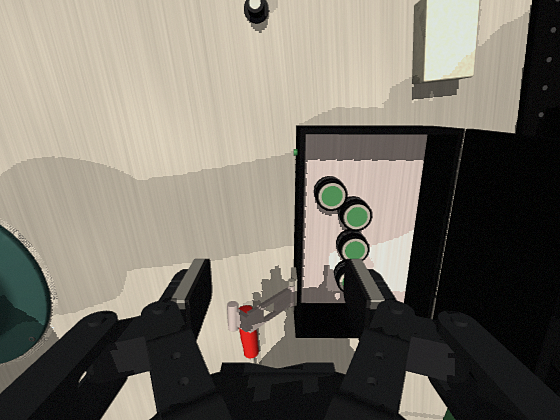

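All four cells stand upright on the floor, at (350,243), (345,275), (352,213) and (330,192). The last is nudged to box (-45, 48) but is well within limits. The hasp at (265,310) is still clear. Now to close the lid.

Request:
carry_out(motion="55 0 0 -10 10; 55 0 0 -10 10; 55 0 0 -10 10; 55 0 0 -10 10; 55 0 0 -5 10; 55 0 0 -5 10; 55 0 0 0 10; 55 0 0 0 10")

```text
clock: 39.85
tool_pos: [490.5, 126.1, 295.1]
ee_rot: [[0.998, 0.07, -0.002], [0.07, -0.998, 0.0], [-0.002, -0.0, -1.0]]
ft_force: [0.2, -0.8, -1.0]
grip_width: 54.9
grasp_force: 0.0
```

Request:
carry_out(motion="55 0 0 0 10; 55 40 2.5 0 0; 55 50 3 0 0; 55 50 3 0 0; 55 24 1 0 0; 55 0 0 0 0; 55 0 0 0 0")

```text
clock: 40.72
tool_pos: [652.4, 101.0, 295.2]
ee_rot: [[0.995, -0.098, -0.002], [-0.098, -0.995, 0.0], [-0.002, 0.0, -1.0]]
ft_force: [-0.8, -0.7, 0.1]
grip_width: 54.8
grasp_force: 0.0
```

```bash
python3 w.py w8 lid_grip:275; python3 -c "
from h import *
go(653,100,241,-5.7)"
```

```text
lid_grip 0.81 [276.5 233.3] [659.   99.5 275. ] [660.9  99.7 279.3]
turn 0.1  dx 0.6 dy 0.8 dz 55.1 | at [652.5 100.8 296.1] yaw -5.6 t 40.8 grip 54.8
```

View pics/w8.png

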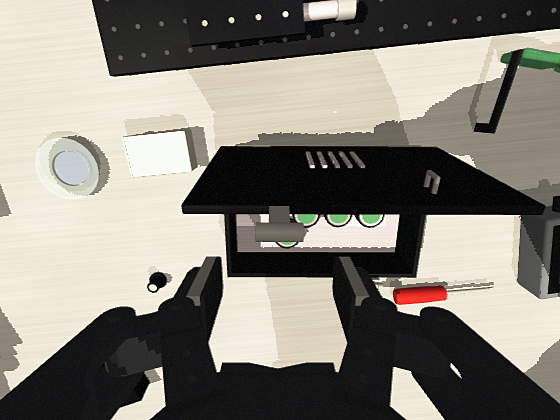

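The lid bar is at (280,232), about (657, 98, 275). I'll go down on it.

Request:
carry_out(motion="55 3 1 15 0; 55 0 0 20 0; 55 0 0 20 0; 55 0 0 0 0; 25 0 0 0 0; 25 0 0 0 0; 25 0 0 0 0; 25 0 0 0 0")

```text
clock: 41.82
tool_pos: [656.4, 99.6, 241.9]
ee_rot: [[0.995, -0.098, 0.001], [-0.098, -0.995, 0.001], [0.001, -0.001, -1.0]]
ft_force: [-0.1, 3.3, 5.8]
grip_width: 29.3
grasp_force: 30.5
```

Request:
carry_out(motion="25 -13.5 0 2.8 0; 25 -14 0 3.5 0; 25 -26.3 0 10 0; 25 -24.6 0 13.6 0; 25 -22.6 0 16.9 0; 25 -20 0 19.9 0; 25 -8.5 0 11.2 0; 25 -8.5 0 11.3 0")

```text
clock: 42.82
tool_pos: [517.9, 113.6, 152.1]
ee_rot: [[0.995, -0.098, -0.0], [-0.098, -0.995, 0.0], [-0.0, -0.0, -1.0]]
ft_force: [-2.3, 4.8, 4.1]
grip_width: 29.1
grasp_force: 33.7
```

Request:
carry_out(motion="25 -13.7 0 24.6 0; 25 -10.2 0 26.3 0; 25 -6.4 0 27.4 0; 25 -1.8 0 14 0; 25 -1 0 10 0; 25 0 0 4 0; 25 0 0 0 0; 25 0 0 0 0")

```text
clock: 43.82
tool_pos: [484.9, 116.9, 45.5]
ee_rot: [[0.995, -0.097, -0.001], [-0.097, -0.995, 0.001], [-0.001, -0.001, -1.0]]
ft_force: [-5.2, 6.9, -1.7]
grip_width: 29.0
grasp_force: 33.8
```

Request:
carry_out(motion="25 0 0 2 0; 25 0 0 2 0; 25 0 0 0 0")

```text
clock: 44.2
tool_pos: [484.8, 116.9, 41.4]
ee_rot: [[0.995, -0.097, -0.001], [-0.097, -0.995, 0.001], [-0.002, -0.001, -1.0]]
ft_force: [-5.6, 7.3, -1.9]
grip_width: 28.6
grasp_force: 33.8
```

Request:
carry_out(motion="25 0 0 2 0; 25 0 0 2 0; 25 0 0 2 0; 25 0 0 0 0")

```text
clock: 44.7
tool_pos: [486.3, 116.8, 37.0]
ee_rot: [[0.995, -0.098, 0.002], [-0.098, -0.995, 0.0], [0.001, -0.0, -1.0]]
ft_force: [-8.7, 3.0, 28.7]
grip_width: 29.2
grasp_force: 37.4
```

Request:
carry_out(motion="60 0 0 0 0; 60 0 0 0 0; 60 0 0 0 0; 60 0 0 -40 0; 60 0 0 -57 0; 60 -20 60 0 0; 60 -27 60 0 0; 60 0 0 0 0")

```text
clock: 45.7
tool_pos: [427.2, 0.7, 132.5]
ee_rot: [[0.995, -0.105, -0.001], [-0.105, -0.994, -0.002], [-0.001, 0.002, -1.0]]
ft_force: [0.5, 0.3, 0.2]
grip_width: 59.8
grasp_force: 0.0
```

Request:
carry_out(motion="60 0 0 0 0")

```text
clock: 45.82
tool_pos: [429.5, 4.9, 132.9]
ee_rot: [[0.995, -0.099, 0.001], [-0.099, -0.995, 0.0], [0.001, -0.0, -1.0]]
ft_force: [-0.4, 0.7, 0.5]
grip_width: 59.8
grasp_force: 0.0
```

```bash
python3 w.py w9 lid_grip:79 hasp_grip:117 hasp_hinge:86; python3 -c "
from h import *
P=cloud(cam('wrist'),np.load('w9.npy'))
t=np.radians(-5.7);R=np.array([[np.cos(t),-np.sin(t)],[np.sin(t),np.cos(t)]])
Q=(P[...,:2]-np.array([593,44]))@R
for x in(-75,-50,-20,10,30):
  m=(abs(Q[...,0]-x)<8)&(abs(Q[...,1]-10)<30)&(P[...,2]>20); print(x,m.sum(),np.median(P[...,2][m]).round(2) if m.any() else '')
go(427.4,1.9,84)"
```

```text
lid_grip 0.69 [104.8 169.8] [481.1 117.9  79. ] [482.3 115.4  84.2]
hasp_grip 0.78 [282.6 246.6] [428.7   0.4 117. ] [434.    0.4 127.9]
hasp_grip 0.58 [208.3   8.1] [559.   24.8 117. ] [569.3  30.6  82.3]
hasp_hinge 0.66 [281.4 131.6] [495.   -5.6  86. ] [495.5  -5.3  88. ]
-75 2473 81.02
-50 2758 81.01
-20 1952 80.97
10 0 
30 0 
turn 0.0  dx -1.7 dy 4.2 dz 48.6 | at [429.5   5.9 132.6] yaw -5.5 t 46.0 grip 59.8
```

View pics/w9.png

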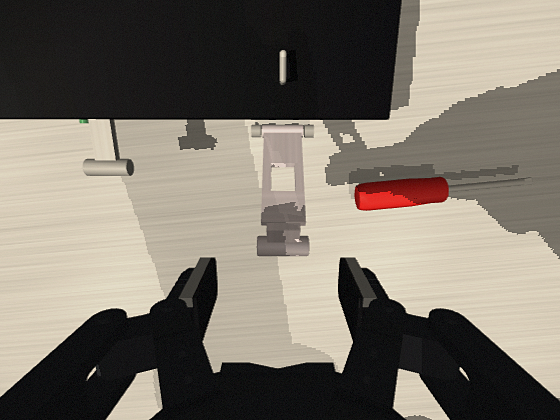

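The lid lies flat at a depth of about 81–82. The hasp bar is at (283,245), about (428.7, 0.4, 121). I'll grip it and fold it back.

Request:
carry_out(motion="60 -1.5 5 15 0; 60 0 0 16 0; 60 0 0 15 0; 60 0 0 0 0; 25 0 0 0 0; 25 0 0 0 0; 25 0 0 0 0; 25 0 0 0 0")

```text
clock: 47.02
tool_pos: [427.4, 1.7, 87.2]
ee_rot: [[0.995, -0.097, 0.001], [-0.097, -0.995, 0.002], [0.001, -0.002, -1.0]]
ft_force: [-2.6, 14.5, 0.5]
grip_width: 29.0
grasp_force: 32.2
```

Request:
carry_out(motion="25 5 0 -8 0; 25 7.7 0 -9.4 0; 25 21 0 -15 0; 25 25 0 -7 0; 25 12.9 0 1 0; 25 13 0 1 0; 25 11.8 0 5 0; 25 11.8 0 5.7 0")

```text
clock: 48.02
tool_pos: [535.5, -9.0, 114.0]
ee_rot: [[0.995, -0.097, 0.001], [-0.097, -0.995, 0.002], [0.001, -0.002, -1.0]]
ft_force: [-2.3, 9.7, 0.7]
grip_width: 28.6
grasp_force: 33.3
```

Request:
carry_out(motion="25 9 0 8.6 0; 25 9.5 0 9.6 0; 25 6.2 0 11 0; 25 5 0 12.4 0; 25 0 0 0 0; 25 0 0 0 0")

```text
clock: 48.78
tool_pos: [565.8, -12.0, 72.8]
ee_rot: [[0.995, -0.097, 0.003], [-0.097, -0.995, 0.002], [0.003, -0.002, -1.0]]
ft_force: [5.5, 8.0, 1.9]
grip_width: 29.0
grasp_force: 35.0
```

Press down until it seats.

Request:
carry_out(motion="25 0 0 2 0; 25 0 0 2 0; 25 0 0 0 0")

```text
clock: 49.15
tool_pos: [566.7, -12.1, 69.4]
ee_rot: [[0.995, -0.098, 0.005], [-0.098, -0.995, 0.002], [0.005, -0.002, -1.0]]
ft_force: [7.7, 7.6, 4.7]
grip_width: 29.5
grasp_force: 35.2
```

Request:
carry_out(motion="25 0 0 2 0; 25 0 0 2 0; 25 0 0 0 0")

```text
clock: 49.52
tool_pos: [567.3, -12.1, 67.1]
ee_rot: [[0.995, -0.098, 0.007], [-0.098, -0.995, 0.001], [0.006, -0.002, -1.0]]
ft_force: [-2.1, 6.2, 33.3]
grip_width: 28.7
grasp_force: 38.6
```

Seated, with 33 N upward. I'll release, rise and check.

Request:
carry_out(motion="60 0 0 -3 0; 60 0 0 0 0; 60 0 0 0 0; 60 0 0 -30 0; 60 0 0 -50 0; 60 0 0 -50 0; 60 0 0 0 0; 60 0 0 0 0")

```text
clock: 50.52
tool_pos: [564.0, -13.9, 196.3]
ee_rot: [[0.995, -0.099, -0.001], [-0.099, -0.995, -0.0], [-0.001, 0.0, -1.0]]
ft_force: [0.0, -0.3, -0.3]
grip_width: 59.8
grasp_force: 0.0
```

```bash
python3 w.py w10 hasp_grip:106 lid_grip:79 key_round_top:68; python3 -c "
from h import *
P=cloud(cam('wrist'),np.load('w10.npy'))
t=np.radians(-5.7);R=np.array([[np.cos(t),-np.sin(t)],[np.sin(t),np.cos(t)]])
Q=(P[...,:2]-np.array([593,44]))@R
for x in(-75,-50,-20,10,30,60):
  m=(abs(Q[...,0]-x)<8)&(abs(Q[...,1]-10)<30)&(P[...,2]>20); print(x,m.sum(),np.median(P[...,2][m]).round(2) if m.any() else '')
m=(abs(Q[...,0]+20)<10)&(abs(Q[...,1]+58)<12); print('bar top',np.percentile(P[...,2][m],95))
go(470,-358,200,-5.7)"
```

```text
hasp_grip 0.97 [277.5 204.5] [568.4 -15.9 106. ] [569.8 -15.6 109.2]
lid_grip 0.87 [155.  291.1] [481.6 117.2  79. ] [483.8 115.4  82.6]
-75 868 80.95
-50 1015 80.97
-20 5130 272.21
10 1212 81.43
30 1308 81.36
60 1434 80.81
bar top 301.67519285007046
turn 0.1  dx -59.2 dy 352.1 dz -4.2 | at [563.9 -13.6 195.8] yaw -5.6 t 50.7 grip 60.1
```

View pics/w10.png

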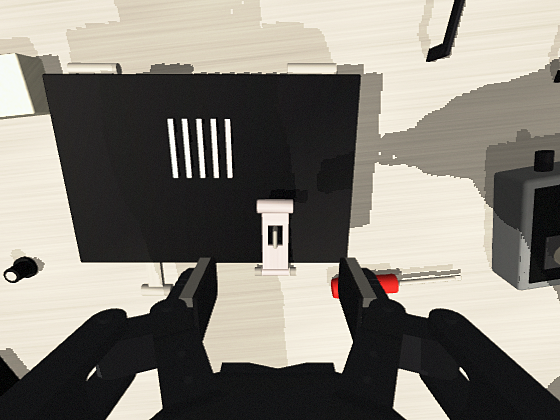

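The box is shut and latched: the hasp lies over the staple at (275,240), and the bar top depth of 109 matches the start. On to the controller, closing the fingers on the way.

Request:
carry_out(motion="0 -5 25 0 0; 0 -10 50 0 0; 0 -10 50 0 0; 0 -10 50 0 0; 0 -10 50 0 0; 0 -10 50 0 0; 0 -4 50 0 0; 0 0 27 0 0")

```text
clock: 51.72
tool_pos: [469.6, -360.7, 195.9]
ee_rot: [[0.995, -0.101, -0.001], [-0.101, -0.995, 0.0], [-0.001, -0.0, -1.0]]
ft_force: [-0.3, 1.2, -0.2]
grip_width: 0.1
grasp_force: 0.0
```

Request:
carry_out(motion="0 0 0 0 0; 0 0 0 0 0; 0 0 0 0 0")

```text
clock: 52.1
tool_pos: [471.3, -357.0, 196.7]
ee_rot: [[0.995, -0.097, -0.0], [-0.097, -0.995, 0.0], [-0.0, -0.0, -1.0]]
ft_force: [0.7, -0.3, 0.2]
grip_width: -0.1
grasp_force: 0.0
```

```bash
python3 w.py w11 key_square_top:68 key_bar_top:68 key_round_top:68; python3 tip.py; python3 -c "
from h import *
go(470,-358,200)"
```

```text
key_square_top 0.94 [277.  197.1] [ 471.8 -358.2   68. ] [ 471.6 -357.2   66.5]
key_bar_top 0.82 [324.1 186.4] [ 477.9 -403.5   68. ] [ 477.7 -403.8   65.7]
key_round_top 0.66 [225.8 202.2] [ 471.5 -308.7   68. ] [ 471.6 -307.8   67.4]
side -1 tool z of foremost finger points [-23.5 -23.  -22.6 -22.4 -21.8 -21.3 -20.8] 7380
side 1 tool z of foremost finger points [-22.8 -22.5 -22.2 -21.8 -21.5 -21.2 -20.8] 7643
[ 471.12863771 -357.82582927  196.87307467] -0.07239547330487422 [ 0.4  0.5 -0.1]
turn 0.0  dx -1.1 dy 0.3 dz -3.1 | at [ 471.1 -357.8  196.9] yaw -5.6 t 52.4 grip -0.1
```

View pics/w11.png

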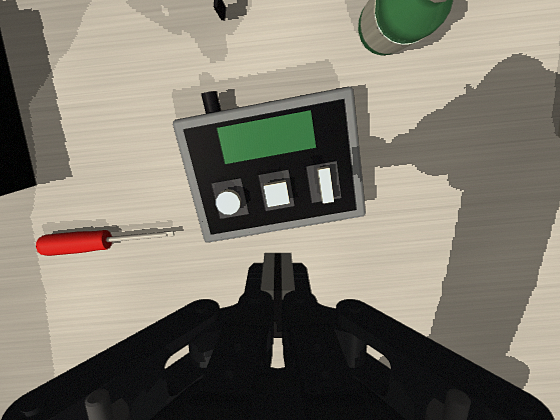

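Keys: round (228,203), square (276,194), bar (325,184), giving square (475,-357.5), bar (480,-404.5) and round (471,-311). I'll press the square one first, stepwise.

Request:
carry_out(motion="0 4 -1 30 0; 0 0 0 40 0; 0 0 0 40 0; 0 0 0 25 0; 0 0 0 8 0; 0 0 0 0 0")

```text
clock: 53.1
tool_pos: [475.3, -357.4, 54.1]
ee_rot: [[0.995, -0.098, 0.0], [-0.098, -0.995, 0.0], [0.0, -0.0, -1.0]]
ft_force: [-0.1, -0.1, 0.6]
grip_width: 0.0
grasp_force: 0.0
```

Request:
carry_out(motion="0 0 0 4 0; 0 0 0 4 0; 0 0 0 3 0; 0 0 0 0 0")

```text
clock: 53.6
tool_pos: [475.6, -357.9, 43.6]
ee_rot: [[0.995, -0.099, 0.001], [-0.099, -0.995, -0.001], [0.001, 0.001, -1.0]]
ft_force: [-0.8, -0.0, 10.3]
grip_width: -0.0
grasp_force: 5.1
```

Fully down at 10 N. Let it up and press the bar.

Request:
carry_out(motion="0 0 0 -11 0; 0 0 0 -20 0; 0 4.5 23 0 0; 0 4.5 23 0 0; 0 0 0 0 0; 0 0 0 20 0; 0 0 0 0 0")

```text
clock: 54.48
tool_pos: [478.7, -402.7, 52.3]
ee_rot: [[0.995, -0.098, -0.002], [-0.098, -0.995, 0.002], [-0.002, -0.002, -1.0]]
ft_force: [0.8, 1.0, 0.1]
grip_width: -0.1
grasp_force: 0.0
```

Request:
carry_out(motion="0 0 0 4 0; 0 0 0 4 0; 0 0 0 3 0; 0 0 0 0 0")

```text
clock: 54.98
tool_pos: [479.8, -403.9, 43.5]
ee_rot: [[0.995, -0.098, 0.0], [-0.098, -0.995, -0.0], [0.0, 0.0, -1.0]]
ft_force: [-3.6, 5.4, 11.8]
grip_width: -0.0
grasp_force: 6.3
```

Request:
carry_out(motion="0 0 0 -11 0; 0 0 0 -20 0; 0 -6 -30 0 0; 0 -6 -31 0 0; 0 -6 -31 0 0; 0 0 0 0 0; 0 0 0 20 0; 0 0 0 0 0")

```text
clock: 55.98
tool_pos: [469.7, -311.1, 52.3]
ee_rot: [[0.995, -0.099, -0.002], [-0.099, -0.995, 0.001], [-0.002, -0.001, -1.0]]
ft_force: [0.5, 0.2, -0.2]
grip_width: -0.0
grasp_force: 0.0
```

Request:
carry_out(motion="0 0 0 4 0; 0 0 0 4 0; 0 0 0 3 0; 0 0 0 0 0")

```text
clock: 56.48
tool_pos: [470.8, -311.3, 43.5]
ee_rot: [[0.995, -0.099, 0.0], [-0.099, -0.995, -0.001], [0.0, 0.001, -1.0]]
ft_force: [-4.5, 0.2, 13.7]
grip_width: -0.3
grasp_force: 6.9
```

Request:
carry_out(motion="0 0 0 -11 0; 0 0 0 -40 0; 0 0 0 -50 0; 0 0 0 -40 0; 0 0 0 0 0; 0 0 0 0 0; 0 0 0 0 0")

```text
clock: 57.35
tool_pos: [470.2, -310.5, 182.8]
ee_rot: [[0.995, -0.098, -0.001], [-0.098, -0.995, 0.001], [-0.001, -0.001, -1.0]]
ft_force: [0.8, -0.3, 0.6]
grip_width: 0.3
grasp_force: 0.0
```

```bash
python3 -c "
from bench import manip
print(manip.finish_job())"
```

```text
the job is handed in; nothing more can be done
None
```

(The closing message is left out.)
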